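# Pull-test a storeroom hook with a spring scale, then hang the basket on it

### The job

A new long hook has been clipped over the hook board: test it before use. Put the spring scale's link over that hook and pull the scale straight out from the board until the broad dark band on its rod stands at the mouth of the tube (11.5 N), hold it there for two seconds, and do not overpull; then unhook the scale and lay it flat on the table, face up as before. Then hang the basket by its handle on the same hook and leave everything else where it is, dropping nothing.

Things in the scene. Friction and masses are not known exactly. Their poses are not given: they have to be found in the camera images.
- rack: Wire shelf unit, 560 mm wide and 160 mm deep, fixed on the table, with a timber hook board across its front: 20 mm thick, from 200 to 270 mm above the table. Origin on the table under the middle of the board's front face; +x points into the shelf (away from the robot), +y along the board, z up.
- board_middle (a point): Middle of the hook board's front face, 235 mm above the table. Three clip-over steel hooks hang on the board, one here and one 140 mm to either side, in any order: the new long one (75 mm reach) and two old short ones (32 mm reach).
- hook: The new long hook, 10 mm round steel bar. Its arm runs 75 mm out from the board along its own -x, then turns straight up. Origin on the front of its clip plate at the arm's centre line, 235 mm above the table; y along the board, z up. The clip is a loose fit: about 2 N outward slides the hook along its -x by an unknown 0 to 12 mm until the clip bears firmly on the board's back; it stays there.
- hook_tip (a point): Top of the hook's upturned tip, on the tip's centre line: x = -75 mm, z = +36 mm in the hook's frame (271 mm above the table). It moves with the hook.
- scale: Spring scale (about 0.27 kg), lying flat. Aluminium tube 150 mm long, 30 mm wide, 28 mm high; black end caps 14 mm long, 36 mm wide and 32 mm high, on which it lies; a fixed ring on the tail reaches x = -111 mm. Origin on the underside below the tube's middle, x along the tube towards the rod and link, z up; the tube's axis is 16 mm above the underside.
- scale_mouth (a point): The tube's mouth, x = 77 mm, z = 16 mm in the scale's frame, where the sprung 12 mm rod comes out when the link is pulled: 250 N per metre from 0 N at rest, end stop at 75 mm. The rod's broad dark band, 12 mm long, stands across the mouth when the rod is drawn 40 to 52 mm (10 to 13 N; middle 11.5 N). Over 64 mm (16 N) is overpulling.
- scale_link (a point): Middle of the opening of the flat D-shaped link of 6 mm bar at the rod's end: at rest x = 135 mm, z = 16 mm in the scale's frame; moves along x with the rod. The opening lies in the scale's x-y plane, so an upright post passes through it when the scale is level; 36 mm wide, 46 mm long. The far bar, which bears on the hook's tip, has its inner edge 23 mm beyond this point.
- basket: Round wicker basket (about 0.3 kg), 168 mm across the rim, 128 mm across the foot, 75 mm high, with a stiff arched handle that does not fold. Origin at the centre of the underside, z up, y along the handle's top bar.
- basket_bar (a point): Middle of the handle's straight top bar, on its centre line, 175 mm above the basket's underside: a 10 mm round bar, straight for 60 mm to either side along the basket's y, then bending down to the rim at 81 mm to either side.
- jar: Bystander: jar 60 mm in diameter, 75 mm high.
- tape_roll: Bystander: empty cardboard tape roll, 90 mm in diameter, 48 mm high.
- screwdriver: Bystander: screwdriver lying on the table.
- sponge_pack: Bystander: pack 70 by 110 by 35 mm.
- spray_bottle: Bystander: spray bottle 68 mm in diameter, 177 mm high.
- scrub_brush: Bystander: scrubbing brush 150 by 55 by 38 mm.
Things that resemble listed ones, but are neither listed nor needed, are in the scene too. Leave any red look-alike of the basket alone.

How it is judged:
By the outcome, as a careful person would: the job done as asked, in the order asked, and still so for the second after the job is handed in, with the robot touching nothing.
It also fails if it takes over 72 s, if anything falls off the work surface, if the arm or the gripper's body presses on something with over 40 N, if the wrist force passes 120 N, or if a joint passes its speed limit or range.

### The arm

A 6-joint arm with a two-finger parallel gripper is mounted at the origin on the work surface. World frame = base frame: x ahead of the robot, y to its left, z up, the work surface at z = 0. Lengths are in m, angles in rad, forces in N, time in s.
With the tool pointing down it reaches from about 0.275 to 0.875 m from the base axis. Payload 12.5 kg.
Tool frame: the origin (TCP) lies at the very end of the fingers, on their centre line; the grasp point (between the pads) lies 19 mm behind it; z points along the fingers, y is the line along which they close (so a half turn about z gives the same grasp; the last joint's range is limited). The gripper opens to 85 mm and grips with 20 to 120 N. Pads are 22 mm wide; open, the fingers measure 114 mm over their backs; the gripper's body (76 mm by 85 mm) begins 54 mm behind the grasp point. The pads swing forward as they close: fully open they stand 13 mm farther back than shut.
Start: joints at [-1.421, 0.351, 1.652, -0, 1.139, -0.085], TCP at [0.128, -0.535, 0.231] pointing down, gripper open.
Joint ranges: [-2.75, 2.75], [-0.79, 2.1], [0.01, 2.65], [-1.57, 4.71], [0.07, 3.14], [-2.87, 2.87]. Speed limits (rad/s): [2.22, 2.22, 2.79, 3.14, 3.14, 3.14].

### API

Orientations are given as a 3x3 rotation matrix whose columns are the frame's x, y, z axes.
In Python, from bench import manip gives the robot as it stands. Calls block until the motion is done:
- manip.move_ptp(position, orientation): joint-space move of the TCP to a pose.
- manip.move_l(position, attitude=None, max_speed=0.15): straight line of the TCP; attitude=None keeps the orientation; max_speed is the mean speed in m/s.
- manip.move_j(angles): joint-space move.
- manip.set_gripper(opening, effort=None): opening from 0.0 (shut) to 1.0 (fully open); effort is the grip in N (None keeps the last); returns when the fingers have stopped.
- manip.dwell(seconds).
- manip.inverse_kinematics(position, orientation): joint angles nearest the present ones, or None.
- manip.grab_frame(name): name is "side" or "top" or "wrist"; returns (picture, depth): 480x640x3 uint8, red, green, blue; 480x640 float32, m along the optical axis (not along the pixel's ray), 0 where there is no reading.
- manip.get_calibration(name): a dict with "camera_matrix" (3x3 intrinsics, pixels), "R" (3x3) and "t" (3): a world point X has camera coordinates R X + t. Camera axes: x right, y down, z forward; pixel columns grow to the right and rows downward; lengths in m; the calibration is good to about 2 mm. A picture is of the moment at which its call begins: read the wrist's pose just before it. get_calibration takes no time and is no camera call; for the wrist camera it gives the pose at the moment of the call.
A pose or a line that the arm cannot do raises manip.Unreachable and nothing moves.
- manip.sign_off(): hands the job in; it is judged then, once.
Trained networks look in the newest picture that a camera, given by its name, has taken for a name from the list of things; names that differ only in an ending like _2 or _b are one class to them, and where a whole thing is asked for, a point or a joint stands for the part that bears it (a point fixed in the world has none). Each returns a list of dicts, best first, with "confidence" (0 to 1); they miss things now and then, are a little off and sometimes report something else, mostly with a low value. They report only what shows in the picture. A call takes as long as a camera call. They do not tell look-alikes from the thing itself.
- manip.look_for(camera, name): "at" ([x, y, z] in m, in world coordinates, good to about 4 mm: the middle of the surface that is visible of it).
Readings, each from a call of its own:
- manip.current_time(): time.
- manip.current_qpos(): joint angles.
- manip.current_joint_vel(): joint speeds.
- manip.current_joint_torque(): joint torques, N m.
- manip.current_ee_pos(): TCP position.
- manip.current_tcp_rot(): TCP orientation.
- manip.current_force(): force on the tool from outside, world axes, zero at the start.
- manip.current_ft_torque(): the same for the moment, N m.
- manip.current_grip_width(): opening from 0.0 (shut) to 1.0 (fully open).
- manip.current_grip_force(): force on a finger pad.
Only numpy, scipy, OpenCV 4.12 (cv2) and the standard library are available. Lean on these libraries where they do the work, as an engineer would, in place of code of your own. Each camera call takes 0.05 s, during which the arm holds its last target. There are 200 camera calls.

## Working session

There is one attempt and no reset: what is moved stays moved. The work goes in short steps, each a Python script; the robot and the scene stay as the last script left them, time stands still between calls to the robot, and variables do not carry over. Pictures are saved under pics/ and viewed, at most 12 in all, crops included, and the job is handed in when it is done.

```bash
mkdir -p pics; ls; cat > h.py <<'E'
from bench import manip
import numpy as np, cv2
def save(cam,fn):
    im,d=manip.grab_frame(cam); cv2.imwrite(fn,im[:,:,::-1]); return im,d
def pix(cam,X,c=None):
    c=c or manip.get_calibration(cam); p=c["R"]@np.array(X)+c["t"]; u=c["camera_matrix"]@p; return u[:2]/u[2]
def world(c,u,v,d):
    K=c["camera_matrix"]; p=np.linalg.inv(K)@np.array([u,v,1.0])*d; return c["R"].T@(p-c["t"])
E
python3 - <<'E'
from h import *
ims=[]
for c in ("top","side"):
    im,d=save(c,f"pics/{c}0.png"); np.save(f"{c}d0.npy",d)
    k=manip.get_calibration(c); print(c,np.round(-k["R"].T@k["t"],3),np.round(k["R"][2],2))
    for n in ["rack","hook","hook_tip","scale","scale_mouth","scale_link","basket","basket_bar","board_middle"]:
        for r in manip.look_for(c,n): print(c,n,np.round(r["at"],3),round(r["confidence"],2),np.round(pix(c,r["at"])))
print(manip.current_time(), manip.current_force())
E
```

```text
pics
top [ 0.112 -0.024  2.003] [ 0.21  0.01 -0.98]
top rack [ 0.768 -0.009  0.256] 0.97 [322. 152.]
top rack [0.602 0.44  0.036] 0.3 [194. 218.]
top hook [0.686 0.034 0.267] 0.68 [309. 175.]
top hook_tip [0.69  0.036 0.271] 0.69 [308. 173.]
top scale [0.458 0.251 0.029] 0.68 [247. 259.]
top scale_mouth [0.466 0.251 0.027] 0.83 [247. 257.]
top scale_link [0.564 0.242 0.019] 0.69 [251. 230.]
top scale_link [ 0.437 -0.31   0.027] 0.49 [409. 267.]
top basket [ 0.437 -0.313  0.027] 0.93 [410. 267.]
top basket [ 0.266 -0.514  0.027] 0.82 [470. 317.]
top basket_bar [ 0.264 -0.517  0.025] 0.97 [471. 318.]
top board_middle [ 0.768 -0.012  0.254] 0.96 [324. 152.]
side [-0.255  0.751  1.121] [ 0.53 -0.54 -0.66]
side rack [0.749 0.057 0.218] 0.98 [235. 199.]
side hook [0.688 0.037 0.26 ] 0.93 [254. 193.]
side hook_tip [0.693 0.042 0.256] 0.74 [251. 194.]
side hook_tip [0.342 0.058 0.021] 0.2 [338. 325.]
side scale [0.44  0.26  0.032] 0.9 [255. 344.]
side scale_mouth [0.446 0.264 0.03 ] 0.88 [252. 345.]
side scale_mouth [0.461 0.481 0.117] 0.32 [169. 372.]
side scale_link [0.569 0.245 0.019] 0.48 [228. 317.]
side basket [ 0.49  -0.267  0.065] 0.95 [376. 231.]
side basket [ 0.264 -0.528  0.048] 0.62 [486. 231.]
side basket_bar [ 0.491 -0.266  0.067] 0.89 [376. 231.]
side basket_bar [ 0.263 -0.534  0.046] 0.7 [487. 231.]
side basket_bar [0.748 0.06  0.217] 0.15 [235. 199.]
side board_middle [0.749 0.056 0.215] 0.63 [236. 199.]
1.0 [-0.19033332 -0.81651411 -0.19368825]
```

```bash
python3 - <<'E'
import cv2
a=cv2.imread('pics/top0.png');b=cv2.imread('pics/side0.png')
cv2.imwrite('pics/a1.png',cv2.resize(a[110:380,150:510],(800,600),interpolation=cv2.INTER_CUBIC))
cv2.imwrite('pics/b1.png',cv2.resize(b[130:430,140:540],(800,600),interpolation=cv2.INTER_CUBIC))
E
```

```text
(no output)
```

View pics/a1.png

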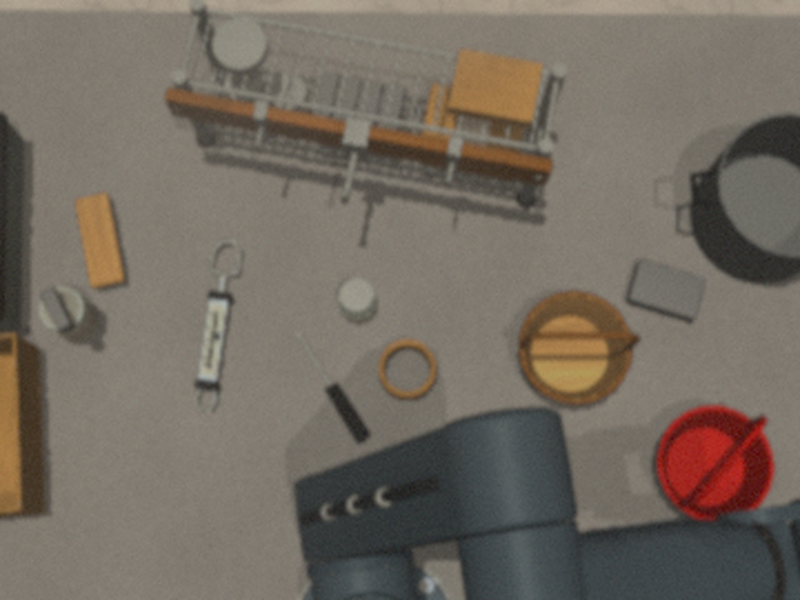

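View pics/b1.png

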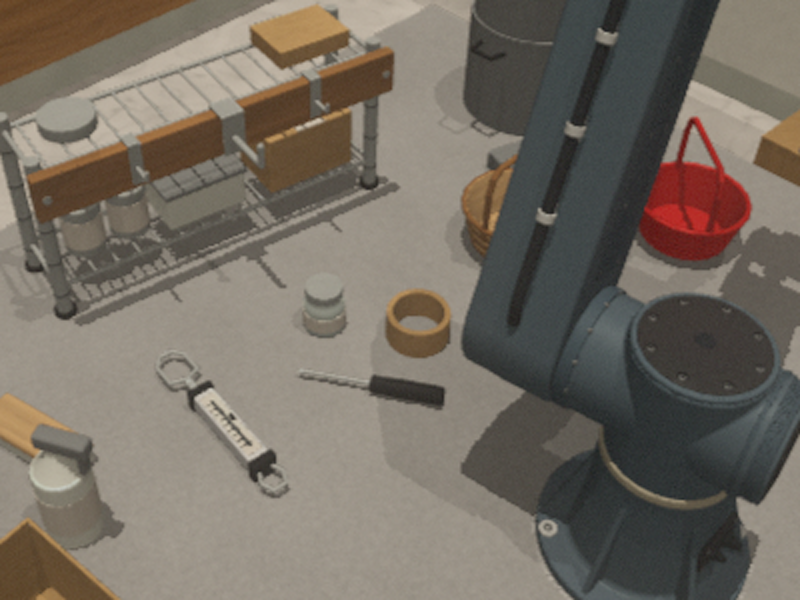

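Long hook: candidates in the top crop are (260,120), (350,165) and (452,165). The middle one at (350,165) reaches furthest, about twice the others, so it is the new hook. Baskets are wicker at (575,345) and a red look-alike at (715,462), so I take the wicker one. The scale lies at (215,320) with its link towards the board. Next I measure with depth and a wrist view.

```bash
python3 - <<'E'
from h import *
im=cv2.imread('pics/top0.png').astype(int); d=np.load('topd0.npy'); c=manip.get_calibration('top')
K=c["camera_matrix"]; v,u=np.mgrid[:480,:640]
P=((np.stack([u,v,np.ones_like(u)],-1)@np.linalg.inv(K).T)*d[...,None]-c["t"])@c["R"]
b,g,r=im[...,0],im[...,1],im[...,2]
m=(r-b>40)&(abs(P[...,2]-.265)<.015)&(P[...,0]>.6)&(v<200)&(u>200)&(u<420)
Q=P[m]; print(m.sum(),Q.min(0),Q.max(0))
vx,vy,x0,y0=cv2.fitLine(Q[:,:2].astype(np.float32),cv2.DIST_HUBER,0,.01,.01).ravel(); print('board dir',vx,vy,np.degrees(np.arctan2(vy,vx)),x0,y0)
w=manip.get_calibration('wrist'); R=manip.current_tcp_rot(); p=manip.current_ee_pos()
print('cam in tool',R.T@(-w["R"].T@w["t"]-p), np.round(R.T@w["R"].T,2))
# scale dark/any pts
m=(abs(P[...,0]-.46)<.17)&(abs(P[...,1]-.25)<.07)&(P[...,2]>.015)&(P[...,2]<.06)
Q=P[m]; print(m.sum(),Q.min(0),Q.max(0)); f=cv2.fitLine(Q[:,:2].astype(np.float32),cv2.DIST_HUBER,0,.01,.01).ravel(); print('scale',f,np.degrees(np.arctan2(f[1],f[0])))
E
```

```text
992 [ 0.64884811 -0.24550745  0.25077767] [0.82714676 0.30368214 0.27997667]
board dir 0.18654555 0.9824463 79.24874 0.7105184 0.030039566
cam in tool [ 0.07082674  0.00027002 -0.14298487] [[ 0.   -0.96 -0.28]
 [ 1.    0.   -0.  ]
 [ 0.   -0.28  0.96]]
532 [0.31181223 0.19407938 0.01500226] [0.62213346 0.30809412 0.04548949]
scale [ 0.99506104 -0.09926475  0.4593131   0.25403133] -5.696833
```

```bash
cat >> h.py <<'E'
def down(yaw):  # tool x heading yaw, z down
    c,s=np.cos(yaw),np.sin(yaw); return np.array([[c,s,0],[s,-c,0],[0,0,-1.]])
def cloud(c,d):
    v,u=np.mgrid[:480,:640]
    return ((np.stack([u,v,np.ones_like(u)],-1)@np.linalg.inv(c["camera_matrix"]).T)*d[...,None]-c["t"])@c["R"]
E
python3 - <<'E'
from h import *
for yaw in (0,np.pi):
  for p in ([.5,.12,.5],[.46,.25,.03],[.46,.08,.25],[.65,.04,.24]):
    q=manip.inverse_kinematics(p,down(yaw)); print(yaw,p,None if q is None else np.round(q,2))
print(manip.get_calibration('wrist')["camera_matrix"])
manip.move_ptp([.47,.12,.42],down(np.pi))
w=manip.get_calibration('wrist'); np.save('w1.npy',w,allow_pickle=True)
im,d=save('wrist','pics/w1.png'); np.save('w1d.npy',d)
for n in ["hook","hook_tip","scale","scale_mouth","scale_link"]:
    for r in manip.look_for('wrist',n): print(n,np.round(r["at"],4),round(r["confidence"],2),np.round(pix('wrist',r["at"],w)))
im,d=save('top','pics/top1.png'); np.save('topd1.npy',d)
for c in ('top',):
  for n in ["hook_tip","scale_mouth","scale_link","basket_bar","basket"]:
    for r in manip.look_for(c,n): print(c,n,np.round(r["at"],4),round(r["confidence"],2),np.round(pix(c,r["at"])))
print(manip.current_time())
a=cv2.imread('pics/top1.png')
E
```

```text
0 [0.5, 0.12, 0.5] [ 0.14  0.15  1.27 -0.    1.72  1.72]
0 [0.46, 0.25, 0.03] [ 0.41  0.6   1.85 -0.    0.68  1.98]
0 [0.46, 0.08, 0.25] [ 0.07  0.18  1.83 -0.    1.13  1.64]
0 [0.65, 0.04, 0.24] [-0.01  0.53  1.36 -0.    1.26  1.56]
3.141592653589793 [0.5, 0.12, 0.5] [ 0.14  0.15  1.27 -0.    1.72 -1.43]
3.141592653589793 [0.46, 0.25, 0.03] [ 0.41  0.6   1.85 -0.    0.68 -1.16]
3.141592653589793 [0.46, 0.08, 0.25] [ 0.07  0.18  1.83 -0.    1.13 -1.5 ]
3.141592653589793 [0.65, 0.04, 0.24] [-0.01  0.53  1.36 -0.    1.26 -1.58]
[[357.70841478   0.         320.71226563]
 [  0.         357.70841478 238.33280925]
 [  0.           0.           1.        ]]
hook [0.684  0.0362 0.236 ] 0.56 [245. 404.]
hook_tip [0.6863 0.0387 0.2437] 0.8 [246. 411.]
scale [0.4527 0.252  0.0281] 0.75 [410. 172.]
scale_mouth [0.4503 0.2524 0.031 ] 0.56 [411. 170.]
scale_link [0.5635 0.239  0.018 ] 0.72 [396. 242.]
top hook_tip [0.693  0.0358 0.2715] 0.83 [308. 173.]
top basket_bar [ 0.4386 -0.313   0.0298] 0.65 [410. 266.]
top basket_bar [ 0.2651 -0.5124  0.03  ] 0.59 [470. 317.]
top basket_bar [0.4    0.2611 0.0269] 0.35 [244. 276.]
top basket [ 0.2645 -0.5173  0.0328] 0.98 [472. 317.]
top basket [ 0.4355 -0.3109  0.0282] 0.63 [410. 267.]
4.2917
```

View pics/w1.png

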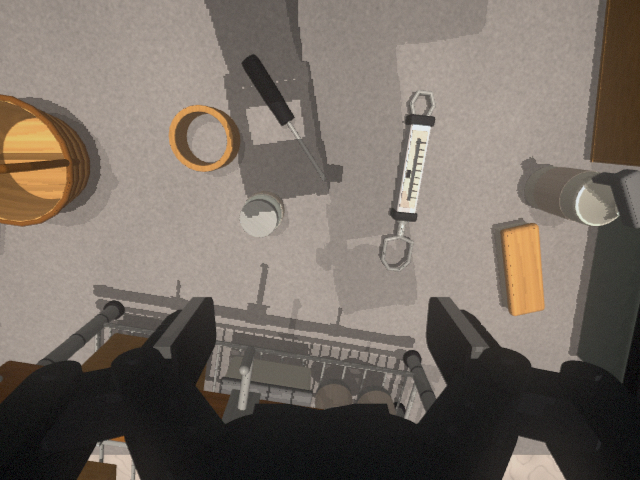

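```bash
cat >> h.py <<'E'
def ray(c,u,v,z):
    o=-c["R"].T@c["t"]; r=c["R"].T@np.linalg.inv(c["camera_matrix"])@np.array([u,v,1.0]); return o+r*(z-o[2])/r[2]
E
python3 - <<'E'
from h import *
w=np.load('w1.npy',allow_pickle=True).item(); d=np.load('w1d.npy'); P=cloud(w,d)
im=cv2.imread('pics/w1.png').astype(int)
m=(abs(P[...,0]-.46)<.17)&(abs(P[...,1]-.25)<.05)&(P[...,2]>.021)&(P[...,2]<.045)
Q=P[m]; r=cv2.minAreaRect(Q[:,:2].astype(np.float32)); print('scale rect',r,np.median(Q[:,2]))
f=cv2.fitLine(Q[:,:2].astype(np.float32),cv2.DIST_HUBER,0,.01,.01).ravel();print(f,np.degrees(np.arctan2(f[1],f[0])))
dark=m&(im.sum(-1)<150); Q=P[dark]; a=Q[Q[:,0]<.44].mean(0); b=Q[Q[:,0]>.48].mean(0); print('caps',a,b,np.linalg.norm(b-a),np.degrees(np.arctan2(*(b-a)[[1,0]])))
print('caps px',ray(w,420,121,.032),ray(w,404,216,.032),'link',ray(w,397,252,.016),'ring',ray(w,422,103,.016))
print('tip',ray(w,244,370,.271),[P[v,u].round(3) for v,u in((370,244),(374,244),(390,242),(402,241))])
t=manip.get_calibration('top'); print('tip top',ray(t,308,173,.271)); dt=np.load('topd1.npy'); T=cloud(t,dt)
it=cv2.imread('pics/top1.png').astype(int)
# board top surface
m=(it[...,2]-it[...,0]>50)&(abs(T[...,2]-.27)<.008)&(T[...,0]>.62)&(T[...,0]<.85)&(abs(T[...,1])<.32)
Q=T[m][:,:2].astype(np.float32); print(len(Q),cv2.minAreaRect(Q)); f=cv2.fitLine(Q,cv2.DIST_HUBER,0,.01,.01).ravel();print(f,np.degrees(np.arctan2(f[1],f[0])))
z=im[330:460,60:430]; cv2.imwrite('pics/c1.png',np.vstack([cv2.resize(z.astype(np.uint8),(800,281)),cv2.resize(it[120:210,200:440].astype(np.uint8),(800,300))]))
E
```

```text
scale rect ((0.47488951683044434, 0.25100475549697876), (0.04223458468914032, 0.2663193345069885), 84.9812240600586) 0.03090660555307408
[ 0.9945225  -0.10452275  0.45008218  0.25347626] -5.9996705
caps [0.37897653 0.24469092 0.02752387] [0.51367487 0.23024705 0.0247778 ] 0.13549836938669588 -6.120509346803681
caps px [0.38130801 0.25959659 0.032     ] [0.51835262 0.24579387 0.032     ] link [0.58114817 0.24213136 0.016     ] ring [0.35619798 0.2648155  0.016     ]
tip [0.61459132 0.04640124 0.271     ] [array([0.615, 0.046, 0.271]), array([0.62 , 0.046, 0.27 ]), array([0.662, 0.035, 0.24 ]), array([0.677, 0.033, 0.24 ])]
tip top [0.69177212 0.03587636 0.271     ]
751 ((0.7595325112342834, 0.017520904541015625), (0.5517815947532654, 0.12475933879613876), 79.07718658447266)
[ 0.1863823   0.9824773   0.7007942  -0.01647331] 79.25826
```

View pics/c1.png

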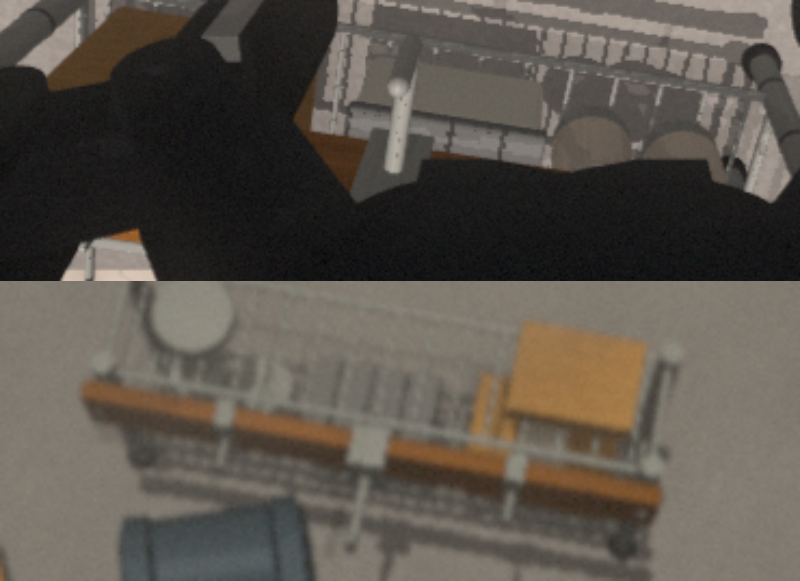

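The wrist view shows the hook tip at (244,370), z = 0.271 and the arm top at z = 0.240, which match what is given. The scale caps are at (420,121) and (404,216), 138 mm apart and face up. Next I grasp the scale.

```bash
cat >> h.py <<'E'
HY=np.radians(-10.85); U=np.array([np.cos(HY),np.sin(HY),0]); TIP=np.array([.617,.0455,.271])
SY=np.radians(-5.8); SP=np.array([.449,.2528,.005])
E
python3 - <<'E'
from h import *
t=manip.get_calibration('top'); print('tip via top',ray(t,305,200,.271))
manip.set_gripper(.75)
manip.move_ptp(SP+[0,0,.10],down(SY))
manip.move_l(SP,max_speed=.12)
manip.set_gripper(0,80); print('w',manip.current_grip_width(),manip.current_grip_force())
manip.move_l(SP+[0,0,.05],max_speed=.1)
b=TIP-.135*U
manip.move_l([b[0]-.03,b[1]+.05,.31],down(HY),max_speed=.2)
manip.move_l([b[0],b[1],.305],max_speed=.12)
print('w',manip.current_grip_width(),manip.current_force(),manip.current_time())
w=manip.get_calibration('wrist'); save('wrist','pics/w2.png'); 
im,d=save('top','pics/top2.png'); im2,_=save('side','pics/side2.png')
for c in('top','side'):
  for n in('scale_link','scale_mouth','hook_tip'):
    for r in manip.look_for(c,n): print(c,n,np.round(r['at'],3),round(r['confidence'],2))
p=manip.current_ee_pos(); Lk=p+.135*U; Lk[2]+=-.005+.016
print(p,Lk,pix('top',Lk),pix('side',Lk),pix('side',TIP))
a=cv2.imread('pics/w2.png'); b1=cv2.imread('pics/side2.png'); u,v=map(int,pix('side',Lk)); 
tt=cv2.imread('pics/top2.png'); u2,v2=map(int,pix('top',Lk))
k=cv2.resize(b1[v-60:v+90,u-75:u+75],(400,400)); k2=cv2.resize(tt[v2-50:v2+50,u2-50:u2+50],(400,400))
cv2.imwrite('pics/c2.png',np.vstack([np.hstack([k,k2]),cv2.resize(a[240:],(533,200),interpolation=cv2.INTER_AREA).copy() if 0 else cv2.copyMakeBorder(cv2.resize(a,(266,200)),0,0,0,534,cv2.BORDER_CONSTANT)]))
E
```

```text
tip via top [0.603914  0.0439797 0.271    ]
w 0.3353111903258842 79.88579392433167
w 0.3370004580806983 [-0.07527788  0.38033483 -1.89498095] 11.8667
top hook_tip [0.694 0.035 0.272] 0.55
side scale_link [0.622 0.047 0.317] 0.42
side scale_mouth [0.443 0.086 0.329] 0.97
side scale_mouth [0.691 0.042 0.254] 0.49
side hook_tip [0.689 0.042 0.255] 0.6
[0.4843271  0.07108434 0.30506078] [0.61691375 0.04567215 0.31606078] [303.98834007 191.79180184] [267.7605081  188.29932382] [268.60295846 202.29416345]
```

View pics/c2.png

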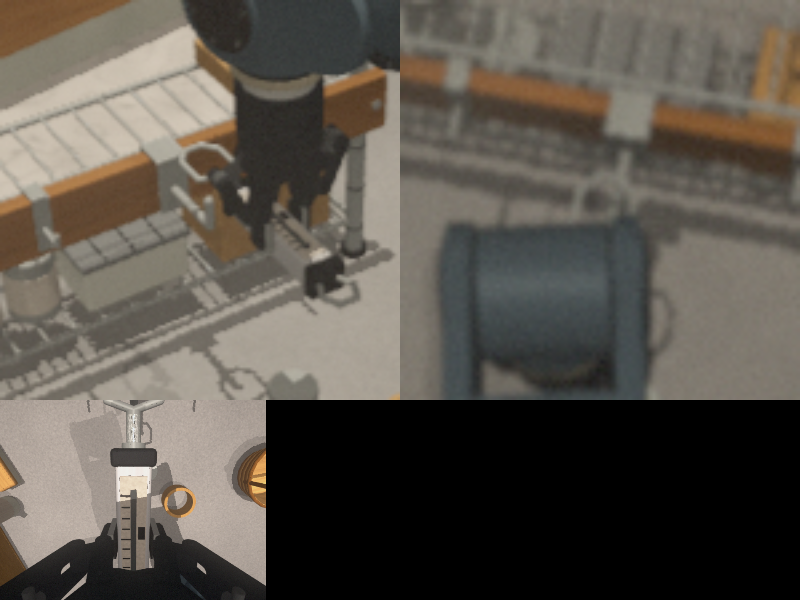

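The side view shows the level link at (207,158) just above the hook tip at (205,200), as predicted. The wrist view shows the mouth and rod. Next I lower and pull.

```bash
python3 - <<'E'
from h import *
b=TIP-.135*U; p0=np.array([b[0],b[1],.247])
def F(n=3): return np.mean([manip.current_force() for _ in range(n)],0)
manip.move_l(p0,max_speed=.08); manip.dwell(.3); f0=F(); print('f0',f0)
s=0.; log=[]
for step in [.012]+[.006]*12:
    s+=step; manip.move_l(p0-U*s,max_speed=.06); manip.dwell(.15); f=(F()-f0); log.append((round(s,3),round(float(f@U),2),round(float(f[2]),2)))
    if f@U>6.5: break
print(log, manip.current_grip_width(), manip.current_time())
save('wrist','pics/w3.png')
E
```

```text
f0 [-0.72463455 -0.23525359 -2.56258828]
[(0.012, 1.81, -0.24), (0.018, 0.97, -0.02), (0.024, 2.27, -0.59), (0.03, 3.04, 0.3), (0.036, 5.25, -0.57), (0.042, 5.94, -1.12), (0.048, 7.84, -0.55)] 0.3334667661833035 16.3917
```

View pics/w3.png

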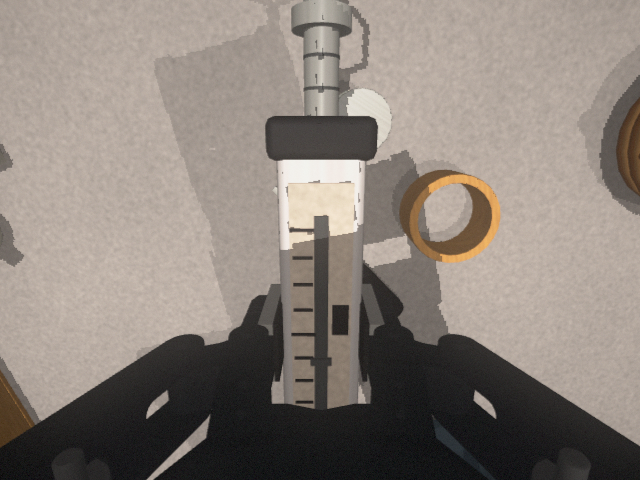

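The wrist view shows the mouth at row 117 with thin rod marks at rows 87, 55 and 27, so about 30 mm is drawn. That agrees with 7.8 N. About 14 mm more is needed.

```bash
python3 - <<'E'
from h import *
b=TIP-.135*U; p0=np.array([b[0],b[1],.247]); f0=np.array([-.725,-.235,-2.56])
manip.move_l(p0-U*.062,max_speed=.04); manip.dwell(.2)
print([round(float((manip.current_force()-f0)@U),2) for _ in range(5)],manip.current_time())
save('wrist','pics/w4.png')
a=cv2.imread('pics/w4.png'); cv2.imwrite('pics/c4.png',cv2.resize(a[0:170,220:420],(800,600)))
E
```

```text
[10.88, 10.88, 10.88, 10.88, 10.88] 17.1417
```

View pics/c4.png

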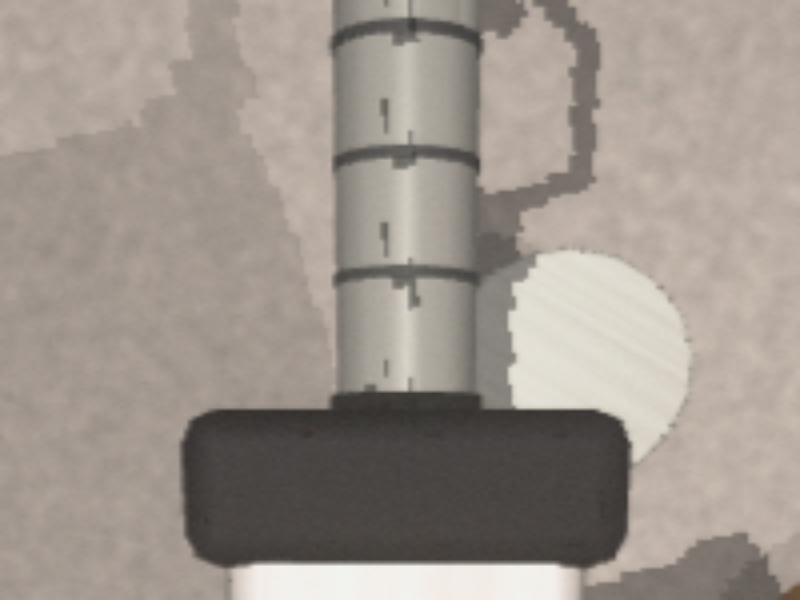

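The crop shows the band's leading edge just emerging at row 400, about 1.5 mm. I pull 4 mm more to centre it.

```bash
python3 - <<'E'
from h import *
b=TIP-.135*U; p0=np.array([b[0],b[1],.247]); f0=np.array([-.725,-.235,-2.56])
manip.move_l(p0-U*.066,max_speed=.04); manip.dwell(.3)
def rows():
    im,d=save('wrist','pics/w5.png'); return ''.join('#' if im[r,310:332].mean()<85 else '.' for r in range(60,125))
print(rows(),float((manip.current_force()-f0)@U)); manip.dwell(1.2); print(rows(),float((manip.current_force()-f0)@U)); manip.dwell(1.2)
print(float((manip.current_force()-f0)@U),manip.current_time())
E
```

```text
.......................................########################## 11.901775944408556
.......................................########################## 11.231133081148464
12.539541408942437 20.2417
```

The band's edge is 5.7 mm out, so its middle is at the mouth. It was held about 2.7 s at 11 to 12.5 N. Next I unhook and lay the scale back.

```bash
python3 - <<'E'
from h import *
b=TIP-.135*U; p0=np.array([b[0],b[1],.247]); f0=np.array([-.725,-.235,-2.56])
manip.move_l(p0-U*.003,max_speed=.08); print((manip.current_force()-f0)@U)
manip.move_l(p0-U*.003+[0,0,.06],max_speed=.12); print(manip.current_force()-f0)
manip.move_l([b[0]-.04,b[1]+.06,.30],max_speed=.2)
manip.move_l(SP+[0,0,.06],down(SY),max_speed=.22)
manip.move_l(SP+[0,0,.001],max_speed=.08); print('z',manip.current_force())
manip.set_gripper(.6); manip.move_l(SP+[0,0,.12],max_speed=.2)
manip.move_ptp([.42,.02,.40],down(np.pi))   # view hook and basket
manip.dwell(.2); w=manip.get_calibration('wrist'); np.save('w6.npy',w,allow_pickle=True)
im,d=save('wrist','pics/w6.png'); np.save('w6d.npy',d); 
_,d=save('top','pics/top6.png'); np.save('topd6.npy',d); _,d=save('side','pics/side6.png'); np.save('sided6.npy',d)
for n in('scale_link','scale_mouth'): print(n,[(np.round(r['at'],3),round(r['confidence'],2)) for r in manip.look_for('top',n)])
print(manip.current_time())
# red/wicker analysis from top+side: high points near basket
for c in('top','side'):
    P=cloud(manip.get_calibration(c),np.load(f'{c}d6.npy')); m=(abs(P[...,0]-.44)<.11)&(abs(P[...,1]+.30)<.13)&(P[...,2]>.12)&(P[...,2]<.2)
    Q=P[m]; print(c,len(Q)); 
    if len(Q)>5: print(Q.min(0).round(3),Q.max(0).round(3),cv2.fitLine(Q[Q[:,2]>.165][:,:2].astype(np.float32),cv2.DIST_HUBER,0,.01,.01).ravel(), (Q[:,2]>.165).sum())
E
```

```text
0.5985424925441843
[0.62638891 0.94996064 0.10998192]
z [-4.09419081 -1.83277717  3.20061371]
scale_link [(array([0.567, 0.237, 0.02 ]), 0.65)]
scale_mouth [(array([0.459, 0.249, 0.026]), 0.65), (array([ 0.399, -0.071,  0.048]), 0.46)]
29.2333
top 168
[ 0.427 -0.383  0.12 ] [ 0.439 -0.215  0.189] [ 0.01226927 -0.9999247   0.43377432 -0.31872866] 142
side 217
[ 0.427 -0.387  0.121] [ 0.442 -0.213  0.188] [ 0.00370307  0.99999315  0.43174177 -0.2866789 ] 143
```

View pics/w6.png

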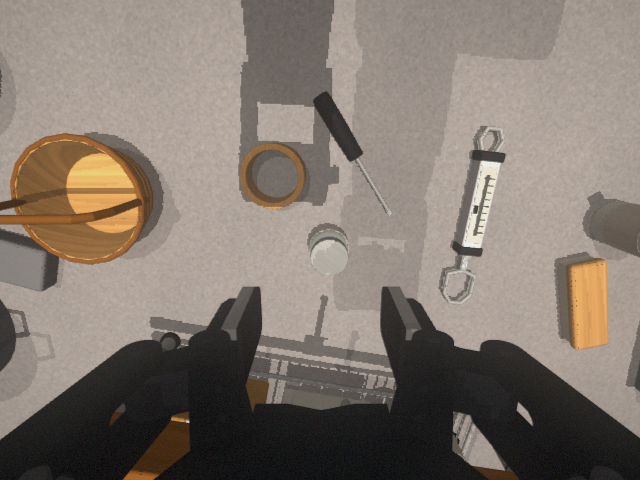

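The scale lies flat and face up at its old place. The wicker basket at (80,200) has its bar along world y. Before carrying it I check the hook's present position and the free space under the board.

```bash
python3 - <<'E'
from h import *
V=np.array([-U[1],U[0],0]); O=TIP+.075*U; O[2]=0
for c in('side','top'):
    k=manip.get_calibration(c); P=cloud(k,np.load(f'{c}d6.npy'))
    L=np.stack([(P-O)@U,(P-O)@V,P[...,2]],-1)
    m=(L[...,0]<-.06)&(L[...,0]>-.11)&(abs(L[...,1])<.02)&(L[...,2]>.245)&(L[...,2]<.285); Q=L[m]; print(c,'tip',len(Q),Q.mean(0) if len(Q) else 0, Q.round(3)[:12].tolist())
    m=(abs(L[...,1])<.1)&(L[...,0]>-.055)&(L[...,0]<.06)&(L[...,2]>.02)&(L[...,2]<.19); Q=L[m]
    for lo in np.arange(.02,.19,.02):
        q=Q[(Q[:,2]>lo)&(Q[:,2]<lo+.02)]; 
        if len(q): print(c,round(lo,2),len(q),np.percentile(q[:,0],[0,5,25]).round(3))
    m=(abs(L[...,0])<.03)&(abs(L[...,1])<.1)&(abs(L[...,2]-.235)<.015);print('board face x',np.median(L[m][:,0]) if m.any() else 0)
# orthogonal check on tip yaw/board face fit from side
k=manip.get_calibration('side');P=cloud(k,np.load('sided6.npy'));im=cv2.imread('pics/side6.png').astype(int);L=np.stack([(P-O)@U,(P-O)@V],-1)
m=(im[...,2]-im[...,0]>40)&(P[...,2]>.21)&(P[...,2]<.26)&(abs(L[...,0])<.03)&(abs(L[...,1])<.27);f=cv2.fitLine(L[m].astype(np.float32),cv2.DIST_HUBER,0,.01,.01).ravel();print('face',m.sum(),f,np.degrees(np.arctan2(-f[0]*np.sign(f[1]),abs(f[1]))))
u,v=map(int,pix('side',TIP)); print(u,v); cv2.imwrite('pics/c6.png',cv2.resize(im[v-40:v+60,u-70:u+63].astype(np.uint8),(800,600),interpolation=cv2.INTER_CUBIC))
E
```

```text
side tip 41 [-0.07812443 -0.00043482  0.26017565] [[-0.073, -0.003, 0.273], [-0.077, -0.003, 0.275], [-0.077, 0.003, 0.274], [-0.076, -0.001, 0.273], [-0.076, -0.004, 0.271], [-0.079, -0.005, 0.272], [-0.075, 0.002, 0.269], [-0.076, -0.0, 0.269], [-0.082, -0.0, 0.273], [-0.08, -0.004, 0.27], [-0.076, 0.003, 0.267], [-0.076, -0.0, 0.266]]
side 0.04 174 [0.038 0.042 0.045]
side 0.06 88 [0.04  0.046 0.057]
side 0.08 107 [0.05  0.054 0.057]
side 0.1 100 [0.05  0.053 0.057]
side 0.12 110 [0.049 0.051 0.055]
side 0.14 24 [0.051 0.051 0.053]
side 0.16 1 [0.057 0.057 0.057]
board face x 0.011656713564917836
top tip 17 [-0.07698898  0.00048553  0.2602878 ] [[-0.061, -0.001, 0.247], [-0.064, -0.002, 0.247], [-0.077, 0.004, 0.275], [-0.075, 0.002, 0.268], [-0.076, -0.002, 0.274], [-0.079, 0.004, 0.27], [-0.077, 0.002, 0.266], [-0.078, -0.002, 0.272], [-0.08, 0.004, 0.26], [-0.08, 0.001, 0.266], [-0.08, -0.002, 0.266], [-0.076, -0.004, 0.253]]
top 0.02 1 [0.004 0.004 0.004]
top 0.04 106 [0.041 0.042 0.044]
top 0.06 18 [0.039 0.04  0.041]
top 0.08 1 [0.049 0.049 0.049]
board face x 0.009920861536935046
face 1828 [ 0.00135858 -0.9999991   0.01212481  0.06455041] 0.077841155
268 202
```

View pics/c6.png

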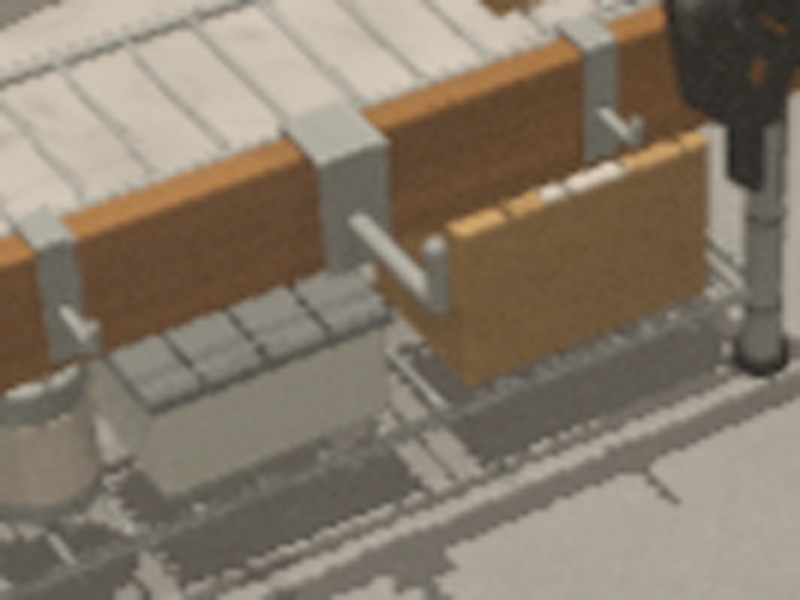

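The tip is now at about −76 mm. The board yaw is confirmed, and the shelf contents start at 38 mm or more behind the board face. The wicker basket will fit, so I grasp it.

```bash
cat >> h.py <<'E'
V=np.array([-U[1],U[0],0]); O=TIP+.075*U; O[2]=0
def tcp(x,y,z): return O+U*x+V*y+[0,0,z]
DT=down(HY+np.pi/2)
E
python3 - <<'E'
from h import *
G=np.array([.4325,-.267,.156]); D=down(np.pi/2)
manip.set_gripper(.6)
manip.move_ptp(G+[0,0,.09],D); manip.move_l(G,max_speed=.12)
manip.set_gripper(0,110); print('w',manip.current_grip_width(),manip.current_grip_force())
f0=manip.current_force(); manip.move_l(G+[0,0,.11],max_speed=.1); print(manip.current_force()-f0)
manip.move_l(tcp(-.20,.033,.266),DT,max_speed=.2)
manip.dwell(.3); print('w',manip.current_grip_width(),manip.current_time(),manip.current_ee_pos())
for c in('side','top'):
    im,d=save(c,f'pics/{c}7.png'); P=cloud(manip.get_calibration(c),d); L=np.stack([(P-O)@U,(P-O)@V,P[...,2]],-1)
    m=(abs(L[...,0]+.2)<.04)&(abs(L[...,1])<.1)&(L[...,2]>.265)&(L[...,2]<.31)&(im[...,0].astype(int)-im[...,2]>25); Q=L[m]
    print(c,len(Q))
    for a in np.arange(-.08,.08,.02):
        q=Q[(Q[:,1]>a)&(Q[:,1]<a+.02)]
        if len(q)>2: print(round(a,2),len(q),np.median(q,0).round(3))
im=cv2.imread('pics/side7.png'); u,v=map(int,pix('side',tcp(-.2,0,.2))); print(u,v); cv2.imwrite('pics/c7.png',cv2.resize(im[max(0,v-75):v+75,max(0,u-100):u+100],(800,600)))
E
```

```text
w 0.07856393596878974 107.71364450454712
[-2.25672276 -0.33553563 -8.47236774]
w 0.07221859320752595 35.65 [0.50045003 0.10123327 0.26601558]
side 191
-0.08 35 [-0.203 -0.071  0.283]
-0.06 26 [-0.203 -0.049  0.29 ]
-0.04 28 [-0.202 -0.029  0.289]
-0.02 16 [-0.202 -0.014  0.287]
0.04 39 [-0.203  0.049  0.29 ]
0.06 41 [-0.203  0.07   0.279]
top 61
-0.08 22 [-0.202 -0.07   0.284]
-0.06 22 [-0.202 -0.05   0.289]
-0.04 13 [-0.2   -0.034  0.289]
294 249
```

View pics/c7.png

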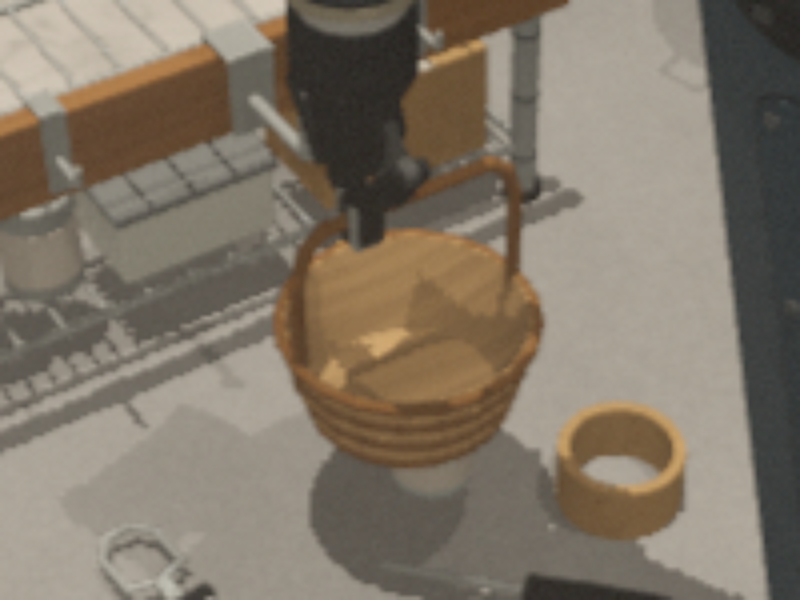

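The basket hangs level in the grip, with bar top at z = 0.290, centred and parallel to the board. Next I carry it over the tip and lower it.

```bash
python3 - <<'E'
from h import *
manip.move_l(tcp(-.11,.033,.267),max_speed=.15)
manip.move_l(tcp(-.057,.033,.267),max_speed=.06); f0=manip.current_force(); print(f0)
manip.move_l(tcp(-.057,.033,.230),max_speed=.06); manip.dwell(.2); print(.23,manip.current_force()-f0)
for z in (.228,.2265,.225,.2235):
    manip.move_l(tcp(-.057,.033,z),max_speed=.03); manip.dwell(.15); f=manip.current_force()-f0; print(z,f.round(2))
    if f[2]>2.2: break
save('side','pics/side8.png')
manip.set_gripper(.3); manip.dwell(.4)
manip.move_l(tcp(-.057,.033,z+.07),max_speed=.06)
manip.move_l(tcp(-.2,.033,.36),max_speed=.2); manip.dwell(.3)
im,d=save('side','pics/side9.png'); P=cloud(manip.get_calibration('side'),d);L=np.stack([(P-O)@U,(P-O)@V,P[...,2]],-1)
m=(abs(L[...,0]+.06)<.03)&(abs(L[...,1])<.1)&(L[...,2]>.225)&(L[...,2]<.3)&(im[...,0].astype(int)-im[...,2]>25); Q=L[m]
for a in np.arange(-.08,.08,.02):
    q=Q[(Q[:,1]>a)&(Q[:,1]<a+.02)]
    if len(q)>2: print(round(a,2),len(q),np.median(q,0).round(3))
print(manip.current_time()); b=im[:,:,::-1]; cv2.imwrite('pics/c9.png',cv2.resize(b[140:380,160:480],(800,600)))
E
```

```text
[ 0.17353247  0.54495495 -2.97588609]
0.23 [-0.09900772 -0.82122297 -0.1319577 ]
0.228 [ 1.   -0.62  0.29]
0.2265 [-0.71 -0.56  1.42]
0.225 [-0.78 -0.01  5.83]
-0.08 8 [-0.062 -0.077  0.232]
-0.06 4 [-0.059 -0.043  0.249]
-0.04 21 [-0.06  -0.029  0.249]
-0.02 14 [-0.061 -0.004  0.252]
0.0 33 [-0.061  0.007  0.252]
0.02 28 [-0.059  0.029  0.25 ]
0.04 28 [-0.059  0.05   0.25 ]
0.06 37 [-0.059  0.071  0.24 ]
43.075
```

View pics/c9.png

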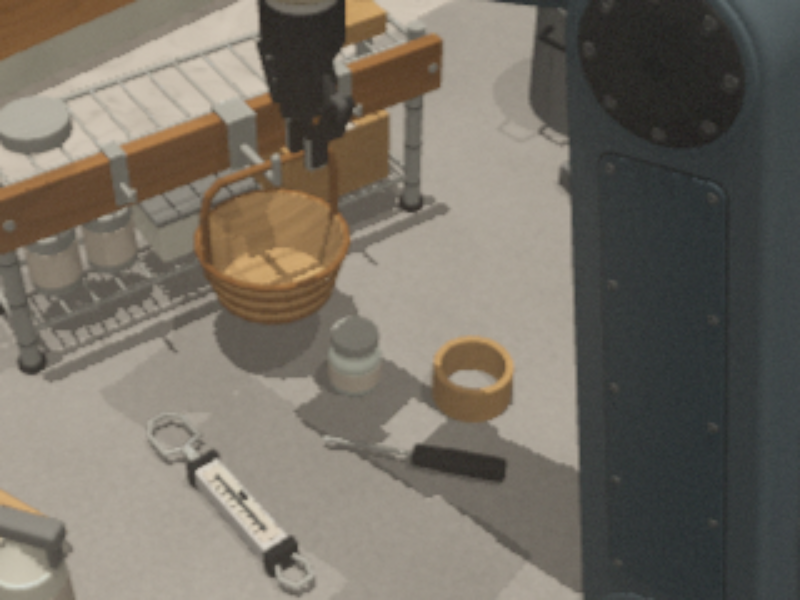

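The basket hangs level on the long hook at (270,255), inside the tip, and the gripper is clear. The scale lies flat and face up at (240,500), and the bystanders in view have not moved. I hand it in.

```bash
python3 -c "
from h import *
manip.dwell(.3); print(manip.sign_off(), manip.current_time())"
```

```text
the job is handed in; nothing more can be done
the job is handed in; nothing more can be done
```

I pulled the long hook to about 11.5 N and held it for about 2.7 s without overpulling, laid the scale back flat and face up, hung the basket level on the same hook, and handed the job in at about 43 s of the 72 s allowed.

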